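Set the depth punch to its four-dot stop and press it home

TASK

The bench depth punch must be set to its four-dot stop and the setting tried. With a fingertip push the upright tab of its stop turret round, click by click, until the tab clicks in at the four dots on the index plate; then press the punch's wooden knob down gently until the stop rod rests on that stop screw, and finish while still holding it down there, so that the gap over the anvil can be gauged. Only push and press: grasp and lift nothing, do not shift the stand, and leave the small things lying round it alone.

Things in the scene. Friction and masses are not known exactly. Their poses are not given: they have to be found in the camera images.
- punch_stand: Grey C-shaped stand, 4.5 kg, free-standing on rubber feet (base 245 x 145 mm, arm and column 112 mm high). Origin on the bench straight below the punch; its +x runs along the arm from the punch towards the column (away from the robot, give or take its yaw), z up. The stop turret stands on a shelf in front of the punch: its vertical axis is at x = -0.060, y = 0 in this frame.
- index_plate (a point): Middle of the round steel index plate under the turret, on the turret's axis, at the plate's top, 84 mm above the bench; axes as the stand's. Radius 73 mm. Groups of 1, 2, 3, 4, 5 black dots (6 mm) lie along the rim, seen from here at 100, 140, 180, 220, 260 degrees from +x, counterclockwise from above: one dot at the left, three nearest the robot, five at the right.
- selector (a joint): Turn of the turret about its vertical axis (rad), counterclockwise from above positive: 0 = tab at one dot, 0.698 two, 1.396 three, 2.094 four, 2.793 five; it stops 0.12 beyond either end. A spring ball in a nine-lobed wheel holds it at each of the five; pushing it out of one takes 2 to 3 N at the tab, and once past half-way (0.35 rad) it snaps by itself into the next.
- tab: Upright steel tab of the turret, 10 mm radially, 10 mm wide, top 123 mm and bottom 93 mm above the bench. Origin 54 mm from the turret's axis, 106 mm above the bench; x axis away from the turret's axis. Free room all round it above the index plate, except the turret's parts inwards and the detent's small block (top 99 mm above the bench, 52 mm from the axis, at 300 degrees, behind the five dots).
- tab_cw_face: The half of the upright tab on its clockwise side (seen from above), 10 x 5 x 30 mm; a push on this face turns the turret counterclockwise, to more dots. Origin 2.5 mm clockwise of the tab's.
- tab_ccw_face: The other half of the upright tab, on its counterclockwise side; a push on this face turns the turret clockwise, to fewer dots. Origin 2.5 mm counterclockwise of the tab's.
- stop_screws: The five brass stop screws standing on the turret, 22 mm from its axis, opposite the tab and turning with it; tops 22, 18, 14, 10 and 6 mm above the wheel for one to five dots. Origin on the turret's axis, 99 mm above the bench.
- punch (a joint): Downward travel of the punch (m): 0 = up, where a spring holds it. When the turret is at n dots the stop rod meets the screw at 0.006, 0.010, 0.014, 0.018 and 0.022 for one to five dots. The spring needs about 3 N at first and 5.5 N at 0.018.
- knob: Round wooden knob on top of the punch, 45 mm across and 20 mm high; goes down with the punch. Origin at the middle of its top, 172 mm above the bench when up.
- knob_rim: The outer edge of the wooden knob, 8 to 16 mm below its top; a press on the knob's top does not touch it. Origin as the knob's.
- stop_rod: Steel rod, 7 mm thick, on the punch's collar, 38 mm in front of the punch; goes down with the punch. Origin at its lower end, 127 mm above the bench when up.
- finger_plane_2: Loose brass finger plane, 29 x 60 x 31 mm, beside the stand; to be left alone. Origin under its middle.
- bridge_blank_1: Loose wooden bridge blank, 33 x 41 x 8 mm, beside the stand; to be left alone. Origin under its middle.
- spool_clamp_1: Loose standing spool clamp, 35 mm thick, 68 mm high, beside the stand; to be left alone. Origin under its middle.

How it is judged:
By the outcome, as a careful person would: the job done as asked, in the order asked, and still so for the second after the job is handed in, while the arm keeps its last pose, push and grip.
It also fails if it takes over 48 s, if anything falls off the work surface, if the arm or the gripper's body presses on something with over 40 N, if the wrist force passes 120 N, or if a joint passes its speed limit or range.

ROBOT

A 6-joint arm with a two-finger parallel gripper is mounted at the origin on the work surface; the furniture and walls round the work are solid. World frame = base frame: x ahead of the robot, y to its left, z up, the work surface at z = 0. Lengths are in mm, angles in rad, forces in N, time in s.
With the tool pointing down it reaches from about 350 to 975 mm from the base axis. Payload 7.1 kg.
Tool frame: the origin (TCP) lies on the front face of the gripper's body, between the roots of the fingers; the fingertips stand 80 mm ahead of it and the grasp point (between the pads) lies 61 mm ahead of it; z points along the fingers, y is the line along which they close (so a half turn about z gives the same grasp; the last joint's range is limited). The gripper opens to 88 mm and grips with 3 to 60 N. Pads are 20 mm wide; open, the fingers measure 115 mm over their backs; the gripper's body (75 mm by 178 mm) begins 61 mm behind the grasp point.
Start: joints at [-1.258, 0.423, 1.63, -0, 1.089, -0.019], TCP at [203.608, -590.888, 302.675] pointing down, gripper open.
Joint ranges: [-3, 3], [-0.9, 2.11], [0.09, 2.58], [-1.31, 4.45], [0.11, 2.69], [-2.54, 2.54]. Speed limits (rad/s): [2.39, 2.39, 3.01, 3.14, 3.14, 3.14].

INTERFACE

Orientations are given as a rotation vector (axis times angle).
In Python, from workcell import readout, vision, close_job gives the robot as it stands.
- The arm moves only by the tool servo_tool, never from a script. Its argument "plan" is a list that holds one entry, the list of rows, each a list of 7 numbers: the gripper command: -1 is fully open, 1 is shut, values between are in proportion, then the shift along the world's x, y, z in units of 40 mm (1.0 is 40 mm), then the turn, a rotation vector about the world's x, y, z in units of 5 degrees (1.0 is 5 degrees). A call has 1 to 5 rows; each row shifts and turns the commanded pose from where the row before left it; what a row does not reach is not made up. A row lasts 1/12 s, in which the tool goes at most 41.7 mm and 7.16 degrees, less where a joint would pass 70% of its speed; a pose out of reach is approached as far as the arm can. A call is refused whole if a number of a shift passes 1 or a number of a turn 1, either way. A call with a gripper value outside its range is refused whole. The fingers move at their own pace and stop on an object; the grip force is fixed at half the most. Time passes only in rows, so rows that do not move let the fingers close. It gives the time, the measured TCP pose, the force, the opening and the grip force at its end, in the units of the state.
- readout.get_obs(): the state, without advancing time (a new reading comes with each control period).
- vision.get_image(name): name is "scene" or "side" or "wrist"; returns the picture (480x640x3 uint8, red, green, blue); there is no depth.
- vision.camera_params(name): a dict with "fx", "fy", "cx", "cy" (pixels), "rvec" (rotation vector, rad) and "tvec" (3), from world to camera coordinates, as OpenCV has them; the wrist camera has in their place "hand_eye" (4x4, takes a point from camera to tool coordinates, whose origin is the TCP and whose axes are the flange's). Camera axes: x right, y down, z forward; pixel columns grow to the right and rows downward; lengths in mm; the calibration is good to about 2 mm. A picture is of the moment at which its call begins: read the wrist's pose just before it. camera_params takes no time and is no camera call.
- close_job(): hands the job in; it is judged then, once.
The state is a dict: "t": time; "qpos": joint angles; "qvel": joint speeds; "joint_torque": joint torques, N m; "ee_pos": TCP position; "orientation": TCP orientation; "ft_force": force on the tool from outside, world axes, zero at the start; "moment": the same for the moment, N m; "width": finger opening in mm; "grasp_force": force on a finger pad.
Only numpy, scipy, OpenCV 4.12 (cv2) and the standard library are available. Lean on these libraries where they do the work, as an engineer would, in place of code of your own. Each camera call takes 0.05 s, during which the arm holds its last target. There are 200 camera calls.

## Working session

There is one attempt and no reset: what is moved stays moved. The work goes in short steps, Python scripts to look and compute and a tool call to move; the robot and the scene stay as the last step left them, time stands still between calls to the robot, and variables do not carry over. Pictures are saved under pics/ and viewed, at most 10 in all, crops included, and the job is handed in when it is done.

Besides the shell and the picture viewer there is one more tool, called after "Emit:" as name(argument=value, ...) on one line, values as JSON. servo_tool: Moves the arm, as the interface text tells. Its arguments: {"type":"object","properties":{"plan":{"type":"array"}},"required":["plan"]}

```bash
mkdir -p pics; python3 - <<'E'
from workcell import readout, vision
import cv2
o=readout.get_obs();print(o)
for n in ("scene","side"):
    cv2.imwrite(f"pics/{n}0.png",vision.get_image(n)[:,:,::-1]);print(n,vision.camera_params(n))
print(vision.camera_params("wrist"))
E
```

```text
{'t': 0.0, 'qpos': array([-1.25797922e+00,  4.23785352e-01,  1.63066287e+00, -3.42009933e-05,
        1.08859328e+00, -1.89685958e-02]), 'qvel': array([ 4.03039490e-04,  4.38974117e-04, -7.91877610e-05,  9.39935820e-04,
       -2.00890776e-03,  4.48736717e-04]), 'joint_torque': array([-1.41926455e-03, -5.44631946e+01, -2.73665839e+01,  6.41400623e-02,
        2.28069664e-02, -1.35640639e-04]), 'ee_pos': array([ 203.48931606, -590.5013233 ,  301.94691412]), 'orientation': array([-3.09704938e+00, -5.18569232e-01,  3.80067121e-04]), 'ft_force': array([0.53810327, 0.46002592, 0.43878416]), 'moment': array([ 0.03400262,  0.00538525, -0.0196522 ]), 'grasp_force': 0.0, 'width': 87.82323142021399}
scene {'fx': 527.8831395570105, 'fy': 527.8831395570105, 'cx': 315.75950911763283, 'cy': 246.92343088762433, 'rvec': array([ 0.97999665, -2.20611364,  1.28437243]), 'tvec': array([379.81015051, 334.71410516, 599.34012717])}
side {'fx': 479.8602572683026, 'fy': 479.8602572683026, 'cx': 317.29630011409245, 'cy': 239.17264536793743, 'rvec': array([ 1.94117902, -0.12886548,  0.12064543]), 'tvec': array([-610.203223  ,  121.86960776,  854.42027265])}
{'fx': 382.31108937073645, 'fy': 382.31108937073645, 'cx': 316.2598125123736, 'cy': 240.91302455066932, 'hand_eye': array([[ 1.15780630e-05, -9.51723952e-01, -3.06955238e-01,
         8.49137256e+01],
       [ 9.99999944e-01, -9.18545396e-05,  3.22516822e-04,
        -4.43628208e-01],
       [-3.35142216e-04, -3.06955225e-01,  9.51723898e-01,
        -8.22401322e+01],
       [ 0.00000000e+00,  0.00000000e+00,  0.00000000e+00,
         1.00000000e+00]])}
```

View pics/scene0.png

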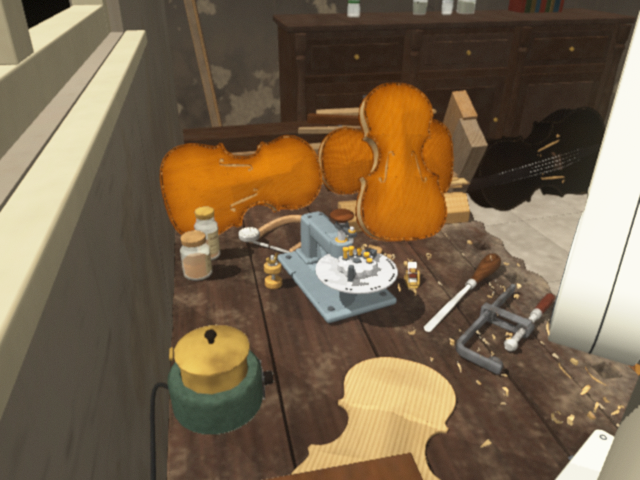

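View pics/side0.png

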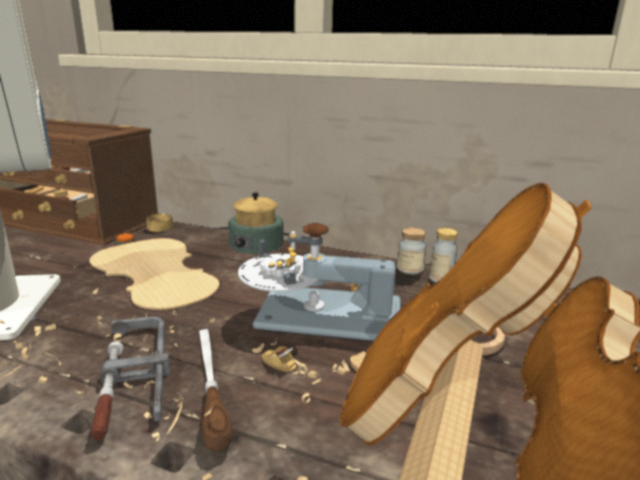

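The scene view shows the plate centred at about (356,271), knob at (341,214) and tab near (351,270). In the side view the knob top is at (315,227) and the plate centre at about (272,270). Next I measure these and enlarge crops.

```bash
cat > h.py <<'E'
import numpy as np, cv2
from workcell import readout, vision
from scipy.spatial.transform import Rotation as R
def cam(n,o=None):
    p=vision.camera_params(n);K=np.array([[p['fx'],0,p['cx']],[0,p['fy'],p['cy']],[0,0,1]])
    if n!='wrist': return K,R.from_rotvec(p['rvec']).as_matrix(),np.array(p['tvec'])
    o=o or readout.get_obs();T=np.eye(4);T[:3,:3]=R.from_rotvec(o['orientation']).as_matrix();T[:3,3]=o['ee_pos']
    M=np.linalg.inv(T@p['hand_eye']);return K,M[:3,:3],M[:3,3]
def atz(c,uv,z):
    K,Rm,t=c;d=Rm.T@np.linalg.solve(K,[*uv,1]);C=-Rm.T@t;return C+d*(z-C[2])/d[2]
def proj(c,P):
    K,Rm,t=c;q=K@(Rm@np.asarray(P,float)+t);return q[:2]/q[2]
E
python3 - <<'E'
from h import *
s=cam('scene');d=cam('side')
print('knob',atz(s,(341,213),172),atz(d,(315,227),172))
print('plate',atz(s,(356,271),84),atz(d,(272,270),84))
a=cv2.imread('pics/scene0.png')[190:330,230:440];b=cv2.imread('pics/side0.png')[210:350,225:415]
a=cv2.resize(a,(800,533),interpolation=cv2.INTER_CUBIC)
cv2.imwrite('pics/c1.png',a)
E
```

```text
knob [591.70998731 -84.05065744 172.        ] [ 593.81505413 -104.00933368  172.        ]
plate [533.35293079 -67.33606228  84.        ] [524.66879084 -74.09541263  84.        ]
```

View pics/c1.png

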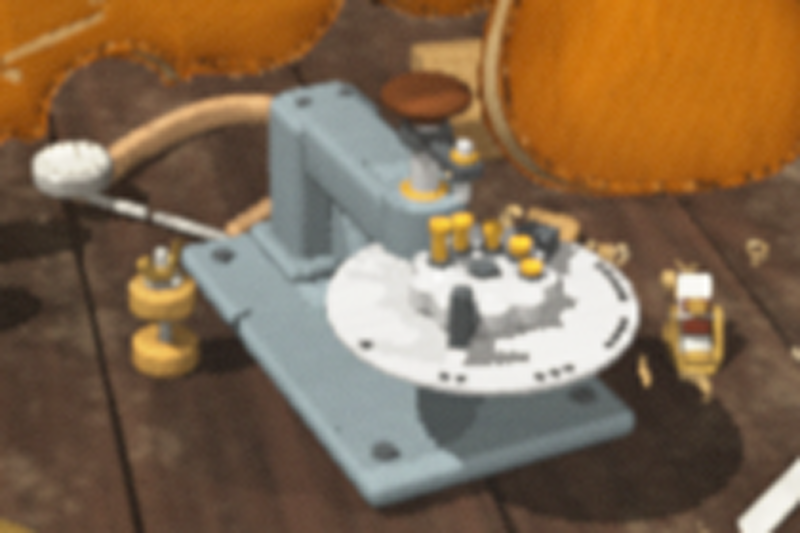

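The crop shows the tab pointing at the two-dot group, with dots running counterclockwise from one at crop (365,345) to five at (612,282). So it needs two clicks counterclockwise. I'll go to a close viewpoint with the gripper shut.

Emit:
servo_tool(plan=[[[1,0.48,0.89,0,0,0,0],[1,0.48,0.89,0,0,0,0],[1,0.48,0.89,0,0,0,0],[1,0.48,0.89,0,0,0,0],[1,0.48,0.89,0,0,0,0]]])

```text
t: 0.52
ee_pos: [299.9, -411.0, 302.3]
orientation: [-3.098, -0.518, 0.0]
ft_force: [0.3, 0.4, 0.7]
width: 57.8
grasp_force: 0.0
```

Emit:
servo_tool(plan=[[[1,0.48,0.89,0,0,0,0],[1,0.48,0.89,0,0,0,0],[1,0.48,0.89,0,0,0,0],[1,0.48,0.89,0,0,0,0],[1,0.48,0.89,0,0,0,0]]])

```text
t: 0.93
ee_pos: [395.9, -233.0, 302.6]
orientation: [-3.098, -0.518, 0.0]
ft_force: [1.0, -0.1, -0.3]
width: 24.6
grasp_force: 0.0
```

Emit:
servo_tool(plan=[[[1,0.48,0.89,0,0,0,0],[1,0.48,0.89,0,0,0,0],[1,0.48,0.89,0,0,0,0],[1,0.3,0.5,0,0,0,0],[1,0,0,0,0,0,0]]])

```text
t: 1.35
ee_pos: [466.9, -104.8, 302.6]
orientation: [-3.097, -0.525, -0.001]
ft_force: [-0.2, -0.4, -0.5]
width: 0.5
grasp_force: 0.0
```

```bash
python3 - <<'E'
from h import *
o=readout.get_obs();print(o['t'],o['ee_pos'],o['orientation'],o['qpos'],o['width'])
np.save('o1.npy',np.r_[o['ee_pos'],o['orientation']])
cv2.imwrite('pics/w1.png',vision.get_image('wrist')[:,:,::-1])
E
```

```text
1.35 [ 466.901582   -104.82384541  302.64953575] [-3.09684819e+00 -5.24981071e-01 -1.42840325e-03] [-2.46140735e-01  2.06907912e-01  1.94563428e+00  1.05379138e-03
  9.88444031e-01  9.88226966e-01] 0.48130452314500194
```

View pics/w1.png

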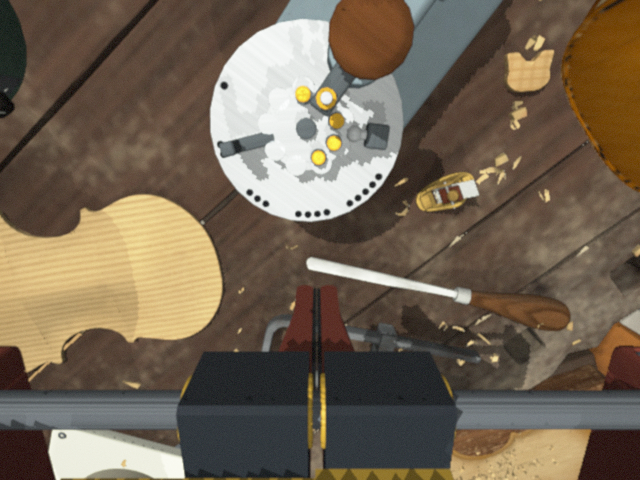

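The wrist view shows the one-dot mark at (224,86), three at (258,198), four at (312,214) and five at (366,190). The tab at (246,144) covers the two dots, and the knob top is centred at (372,37). I fit the stand pose from these.

```bash
python3 - <<'E'
from h import *
from scipy.optimize import least_squares
p=np.load('o1.npy');w=cam('wrist',dict(ee_pos=p[:3],orientation=p[3:]))
D={100:(224,86),180:(258,198),220:(312,214),260:(366,190)}
s=cam('scene');S={100:(365,345),140:(453,378),180:(556,375),220:(617,333),260:(612,282)}
pw=lambda c,r,a,z:np.array([c[0]+r*np.cos(a),c[1]+r*np.sin(a),z])
def res(v):
    o=[]
    for k,u in D.items(): o+=list(proj(w,pw(v,v[3],v[2]+np.radians(k),84))-u)
    o+=list(proj(w,pw(v,60,v[2],172))-np.array((372,37)))
    return o
r=least_squares(res,[530,-70,-.3,66]);print(r.x,np.degrees(r.x[2]),np.round(r.fun,1))
v=r.x
print('axis stub at z~105?',atz(w,(306,129),105),'knob',pw(v,60,v[2],172),atz(w,(372,37),172))
print('knob scene pred',proj(s,pw(v,60,v[2],172)),'plate',proj(s,pw(v,0,0,84)))
t=atz(w,(226,148),123);print('tab top px->',t, np.hypot(*(t[:2]-v[:2])),np.degrees(np.arctan2(*(t[:2]-v[:2])[::-1])-v[2]))
for k,u in S.items(): print(k,np.round(proj(s,pw(v,v[3],v[2]+np.radians(k),84))-(230+u[0]*.2625,190+u[1]*.2627),1))
for a in (100,140,180): print(a,proj(w,pw(v,59,v[2]+np.radians(a),123)))
E
```

```text
[ 5.36558772e+02 -7.20743797e+01 -3.01836340e-01  6.61740777e+01] -17.293948396162545 [ 1.1  1.5 -0.5  0.8 -0.1  0.5 -1.9  2.5  0.8 -3.1]
axis stub at z~105? [537.54175126 -72.07063472 105.        ] knob [593.84630436 -89.91082154 172.        ] [592.4101373  -90.05178131 172.        ]
knob scene pred [342.48946873 211.65555529] plate [356.55182591 269.34157727]
tab top px-> [509.00703905 -25.8473256  123.        ] 53.81485419803395 138.0892644537401
100 [0.8 0.3]
140 [-0.   0.2]
180 [-0.5 -0.2]
220 [0.  0.5]
260 [0.4 0.4]
100 [221.70119867  88.24591943]
140 [219.3728295  152.53321705]
180 [255.04879618 201.94275364]
```

Fit is consistent: turret axis (536.5, -72), yaw -17.3°, tab at 138-140° (two dots), knob (593,-90). I turn the tool so that its x axis is radial at the tab, next to its clockwise face.

Emit:
servo_tool(plan=[[[1,0.08,0.12,0,0,0,1],[1,0.08,0.12,0,0,0,1],[1,0.08,0.12,0,0,0,1],[1,0.08,0.12,0,0,0,1],[1,0.08,0.12,0,0,0,1]]])

```text
t: 1.82
ee_pos: [480.6, -84.9, 302.4]
orientation: [-2.911, -1.182, 0.001]
ft_force: [-0.8, -0.2, 0.4]
width: 0.4
grasp_force: 0.0
```

Emit:
servo_tool(plan=[[[1,0.08,0.12,0,0,0,1],[1,0.08,0.12,0,0,0,1],[1,0.08,0.12,0,0,0,1],[1,0.08,0.12,0,0,0,1],[1,0.08,0.12,0,0,0,1]]])

```text
t: 2.23
ee_pos: [496.7, -61.1, 302.4]
orientation: [-2.586, -1.783, 0.001]
ft_force: [-0.5, 0.1, -0.2]
width: 0.5
grasp_force: 0.0
```

Emit:
servo_tool(plan=[[[1,0.08,0.12,0,0,0,1],[1,0.08,0.12,0,0,0,1],[1,0.08,0.12,0,0,0,1],[1,0.08,0.12,0,0,0,1],[1,0.08,0.12,0,0,0,1]]])

```text
t: 2.65
ee_pos: [512.7, -37.2, 302.4]
orientation: [-2.139, -2.301, 0.001]
ft_force: [0.8, 0.6, 0.2]
width: 0.1
grasp_force: 0.0
```

Emit:
servo_tool(plan=[[[1,0.08,0.12,0,0,0,1],[1,0.08,0.12,0,0,0,1],[1,0.08,0.12,0,0,0,1],[1,0.08,0.12,0,0,0,1],[1,0.08,0.12,0,0,0,1]]])

```text
t: 3.07
ee_pos: [528.8, -13.2, 302.4]
orientation: [-1.59, -2.709, 0.001]
ft_force: [-0.8, -0.3, -0.6]
width: 0.5
grasp_force: 0.0
```

Emit:
servo_tool(plan=[[[1,0,0,0,0,0,0.7],[1,0,0,0,0,0,0],[1,0,0,0,0,0,0]]])

```text
t: 3.32
ee_pos: [528.8, -13.0, 302.4]
orientation: [-1.515, -2.752, 0.001]
ft_force: [0.7, -0.6, -1.1]
width: 0.2
grasp_force: 0.0
```

```bash
python3 - <<'E'
from h import *
o=readout.get_obs();M=R.from_rotvec(o['orientation']).as_matrix()
print(o['ee_pos'],np.degrees(np.arctan2(M[1,0],M[0,0])),M[:,2],o['qpos'])
E
```

```text
[528.77890997 -13.04054783 302.42542387] 122.3406411454752 [-7.70119035e-04 -1.65561023e-04 -9.99999690e-01] [-4.70688117e-02  2.83238550e-01  1.84151339e+00 -2.36954472e-04
  1.01760220e+00 -6.11395008e-01]
```

Emit:
servo_tool(plan=[[[1,0.13,0.1,-0.7,0,0,0],[1,0,0,-0.8,0,0,0],[1,0,0,-0.8,0,0,0],[1,0,0,-0.6,0,0,0],[1,0,0,0,0,0,0]]])

```text
t: 3.73
ee_pos: [531.4, -8.6, 182.4]
orientation: [-1.511, -2.746, 0.006]
ft_force: [-0.9, -0.7, 0.2]
width: 0.5
grasp_force: 0.0
```

```bash
python3 - <<'E'
from h import *
o=readout.get_obs();np.save('o2.npy',np.r_[o['ee_pos'],o['orientation']])
print(o['ee_pos'],o['ft_force'])
cv2.imwrite('pics/w2.png',vision.get_image('wrist')[:,:,::-1])
E
```

```text
[531.44194781  -8.6390489  182.42377983] [-0.87868469 -0.70932021  0.16827901]
```

View pics/w2.png

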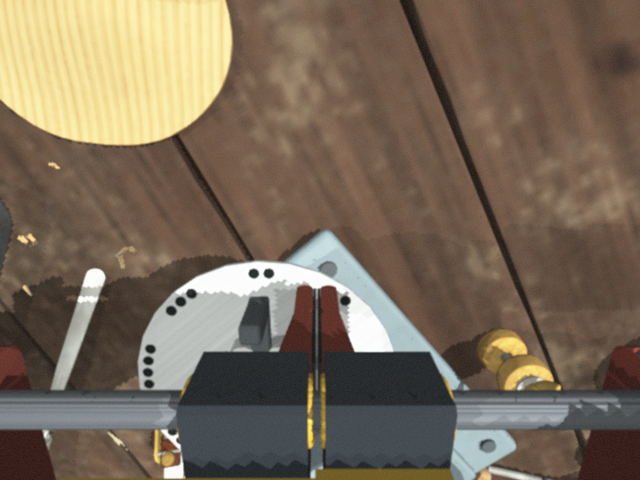

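The view shows the closed fingertips at about (318,290) on the tab's clockwise side, and the tab at (255,318) next to the two dots at (262,273). The gap is about 11 mm, as calculated. Next I work out the arc steps.

```bash
python3 - <<'E'
import numpy as np
A=np.array([536.5,-72]);p=np.array([531.4,-8.6])
u=np.array([-.8415,-.54]);q=p+u*10
print('approach units',(q-p)/40)
d=q-A;r=np.hypot(*d);a=np.degrees(np.arctan2(d[1],d[0]));print(r,a)
th=np.radians(a+np.arange(0,71,2.5));P=r*np.c_[np.cos(th),np.sin(th)]
for i,x in enumerate(np.diff(P,axis=0)/40): print(2.5*(i+1),np.round(x,3))
E
```

```text
approach units [-0.210375 -0.135   ]
59.5538010961517 103.11684548752352
2.5 [-0.063 -0.016]
5.0 [-0.062 -0.019]
7.5 [-0.061 -0.022]
10.0 [-0.06  -0.024]
12.5 [-0.059 -0.027]
15.0 [-0.058 -0.029]
17.5 [-0.057 -0.032]
20.0 [-0.055 -0.034]
22.5 [-0.054 -0.037]
25.0 [-0.052 -0.039]
27.5 [-0.05  -0.041]
30.0 [-0.048 -0.043]
32.5 [-0.046 -0.045]
35.0 [-0.044 -0.047]
37.5 [-0.042 -0.049]
40.0 [-0.04  -0.051]
42.5 [-0.038 -0.053]
45.0 [-0.036 -0.054]
47.5 [-0.033 -0.056]
50.0 [-0.031 -0.057]
52.5 [-0.028 -0.059]
55.0 [-0.026 -0.06 ]
57.5 [-0.023 -0.061]
60.0 [-0.02  -0.062]
62.5 [-0.018 -0.063]
65.0 [-0.015 -0.063]
67.5 [-0.012 -0.064]
70.0 [-0.009 -0.064]
```

Emit:
servo_tool(plan=[[[1,-0.21,-0.135,0.06,0,0,0],[1,-0.063,-0.016,0,0,0,0.5],[1,-0.062,-0.019,0,0,0,0.5],[1,-0.061,-0.022,0,0,0,0.5],[1,-0.06,-0.024,0,0,0,0.5]]])

```text
t: 4.2
ee_pos: [517.4, -17.0, 191.8]
orientation: [1.262, 2.871, 0.004]
ft_force: [5.1, 6.8, -2.9]
width: 0.1
grasp_force: 4.4
```

Emit:
servo_tool(plan=[[[1,-0.059,-0.027,0,0,0,0.5],[1,-0.058,-0.029,0,0,0,0.5],[1,-0.057,-0.032,0,0,0,0.5],[1,-0.055,-0.034,0,0,0,0.5],[1,-0.054,-0.037,0,0,0,0.5]]])

```text
t: 4.62
ee_pos: [505.7, -23.5, 191.8]
orientation: [0.941, 2.992, 0.002]
ft_force: [0.2, 1.3, 1.5]
width: 0.3
grasp_force: 0.7
```

Emit:
servo_tool(plan=[[[1,-0.052,-0.039,0,0,0,0.5],[1,0,0,0,0,0,0],[1,0,0,0,0,0,0]]])

```text
t: 4.87
ee_pos: [503.3, -25.1, 191.0]
orientation: [0.881, 3.012, 0.001]
ft_force: [0.6, 0.8, -0.0]
width: 0.4
grasp_force: 0.0
```

```bash
python3 - <<'E'
from h import *
o=readout.get_obs();M=R.from_rotvec(o['orientation']).as_matrix()
e=o['ee_pos'];d=e[:2]-[536.5,-72];print(e,np.hypot(*d),np.degrees(np.arctan2(d[1],d[0])),np.degrees(np.arctan2(M[1,0],M[0,0])),o['ft_force'])
a=vision.get_image('wrist')[:,:,::-1][220:470,90:460]
b=vision.get_image('scene')[:,:,::-1][190:330,240:447]
cv2.imwrite('pics/w3.png',np.hstack([cv2.resize(a,(400,270)),cv2.resize(b,(400,270),interpolation=cv2.INTER_CUBIC)]))
E
```

```text
[503.26465173 -25.11821346 190.97760126] 57.46729751466448 125.33351890259264 147.38774575889462 [ 0.64600899  0.81385318 -0.02567046]
```

View pics/w3.png

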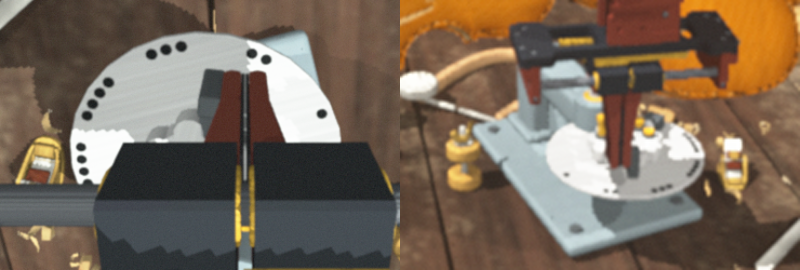

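```bash
python3 - <<'E'
from h import *
o=readout.get_obs();w=cam('wrist',o);A=np.array([536.5,-72]);y=-.3018
def ang(u,z):
    d=atz(w,(90+u[0]*.925,220+u[1]*.926),z)[:2]-A;return np.hypot(*d),np.degrees(np.arctan2(d[1],d[0])-y)%360
for n,u,z in [('2dots',(260,57),84),('3dots',(166,48),84),('4dots',(98,96),84),('1',(321,114),84),('tab outer top',(214,71),123),('finger tip out',(245,72),111)]: print(n,ang(u,z))
im=cv2.cvtColor(vision.get_image('wrist'),cv2.COLOR_RGB2BGR)[250:400,200:380]
cv2.imwrite('pics/w4.png',cv2.resize(im,None,fx=4,fy=4,interpolation=cv2.INTER_CUBIC))
E
```

```text
2dots (np.float64(66.80238970018608), np.float64(138.3784210032895))
3dots (np.float64(66.68346237547084), np.float64(178.9227487778776))
4dots (np.float64(65.04949197825616), np.float64(218.48061221606469))
1 (np.float64(67.57785547863203), np.float64(99.21214307572161))
tab outer top (np.float64(70.95373699522351), np.float64(156.6581688152633))
finger tip out (np.float64(67.99578999834429), np.float64(145.65316038969334))
```

View pics/w4.png

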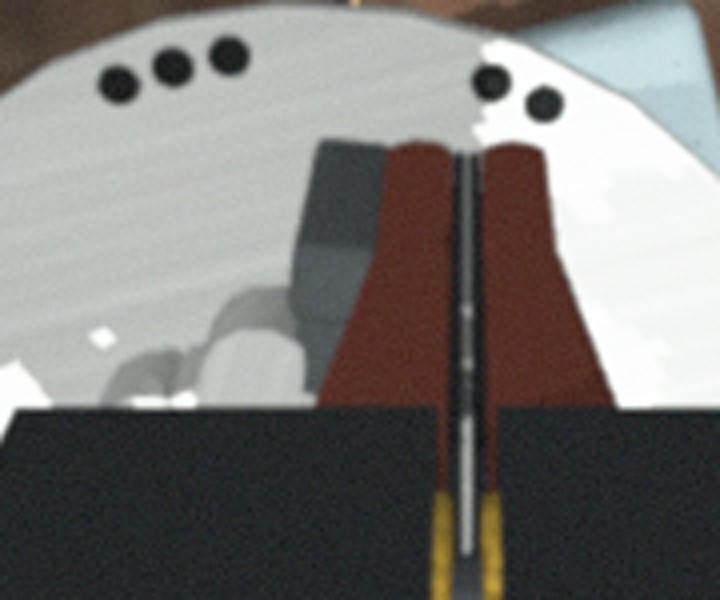

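The crop shows the finger still against the tab, which is at about 157°, just short of half-way (160°). The fingertips taper, so contact came later than I figured. I continue the arc in small steps.

Emit:
servo_tool(plan=[[[1,-0.05,-0.041,0,0,0,0.5],[1,-0.048,-0.043,0,0,0,0.5],[1,-0.046,-0.045,0,0,0,0.5],[1,0,0,0,0,0,0],[1,0,0,0,0,0,0]]])

```text
t: 5.43
ee_pos: [497.1, -29.9, 189.2]
orientation: [0.683, 3.066, 0.0]
ft_force: [0.7, -0.8, -1.0]
width: 0.0
grasp_force: 0.0
```

```bash
python3 - <<'E'
from h import *
o=readout.get_obs();M=R.from_rotvec(o['orientation']).as_matrix()
e=o['ee_pos'];d=e[:2]-[536.5,-72];print(e,np.hypot(*d),np.degrees(np.arctan2(d[1],d[0])),np.degrees(np.arctan2(M[1,0],M[0,0])),o['ft_force'])
im=vision.get_image('wrist')[:,:,::-1][250:400,140:400]
cv2.imwrite('pics/w5.png',cv2.resize(im,None,fx=3,fy=3,interpolation=cv2.INTER_CUBIC))
E
```

```text
[497.07243911 -29.86719885 189.18250336] 57.703600330394444 133.10027760785462 154.89572328914713 [ 0.73212775 -0.80267951 -1.02099984]
```

View pics/w5.png

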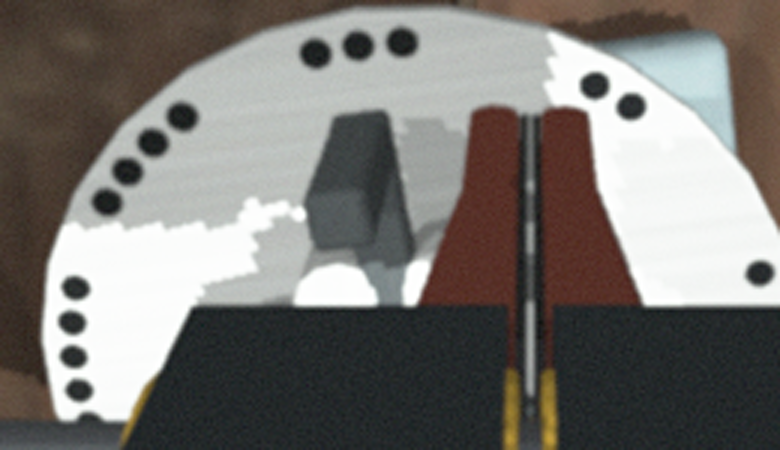

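The tab has clicked in at the three dots (crop (350,150) under the three-dot group at (358,45)), and the finger is clear behind it. I continue the arc for the second click.

Emit:
servo_tool(plan=[[[1,-0.044,-0.047,0,0,0,0.5],[1,-0.042,-0.049,0,0,0,0.5],[1,-0.04,-0.051,0,0,0,0.5],[1,-0.038,-0.053,0,0,0,0.5],[1,-0.036,-0.054,0,0,0,0.5]]])

```text
t: 5.9
ee_pos: [489.1, -40.0, 189.1]
orientation: [0.34, 3.123, 0.0]
ft_force: [-0.1, -0.2, -0.5]
width: 0.3
grasp_force: 0.0
```

Emit:
servo_tool(plan=[[[1,-0.033,-0.056,0,0,0,0.5],[1,-0.031,-0.057,0,0,0,0.5],[1,-0.028,-0.059,0,0,0,0.5],[1,-0.026,-0.06,0,0,0,0.5],[1,-0.023,-0.061,0,0,0,0.5]]])

```text
t: 6.32
ee_pos: [483.4, -51.4, 189.1]
orientation: [0.001, -3.142, -0.001]
ft_force: [0.3, 1.8, 0.1]
width: 0.3
grasp_force: 0.9
```

Emit:
servo_tool(plan=[[[1,-0.02,-0.062,0,0,0,0.5],[1,-0.018,-0.063,0,0,0,0.5],[1,-0.015,-0.063,0,0,0,0.5],[1,-0.012,-0.064,0,0,0,0.5],[1,-0.009,-0.064,0,0,0,0.5]]])

```text
t: 6.73
ee_pos: [480.4, -64.3, 189.1]
orientation: [0.344, -3.123, -0.0]
ft_force: [0.1, 0.2, -0.1]
width: 0.6
grasp_force: 0.0
```

Emit:
servo_tool(plan=[[[1,-0.006,-0.064,0,0,0,0.5],[1,0,0,0,0,0,0],[1,0,0,0,0,0,0]]])

```text
t: 6.98
ee_pos: [480.3, -66.9, 189.1]
orientation: [-0.407, 3.115, 0.0]
ft_force: [0.2, -0.1, -0.6]
width: 0.7
grasp_force: 0.0
```

```bash
python3 - <<'E'
from h import *
o=readout.get_obs();M=R.from_rotvec(o['orientation']).as_matrix()
e=o['ee_pos'];d=e[:2]-[536.5,-72];print(e,np.hypot(*d),np.degrees(np.arctan2(d[1],d[0])),np.degrees(np.arctan2(M[1,0],M[0,0])),o['ft_force'],o['qpos'])
im=vision.get_image('wrist')[:,:,::-1][250:400,140:400]
cv2.imwrite('pics/w6.png',cv2.resize(im,None,fx=3,fy=3,interpolation=cv2.INTER_CUBIC))
E
```

```text
[480.29801959 -66.87005117 189.08780961] 56.435617981434106 174.78466425871855 -165.12274978452928 [ 0.22606458 -0.1318569  -0.59432583] [-1.62901328e-01  3.98585258e-01  2.01154032e+00  7.07177659e-05
  7.31392161e-01 -1.99340728e+00]
```

View pics/w6.png

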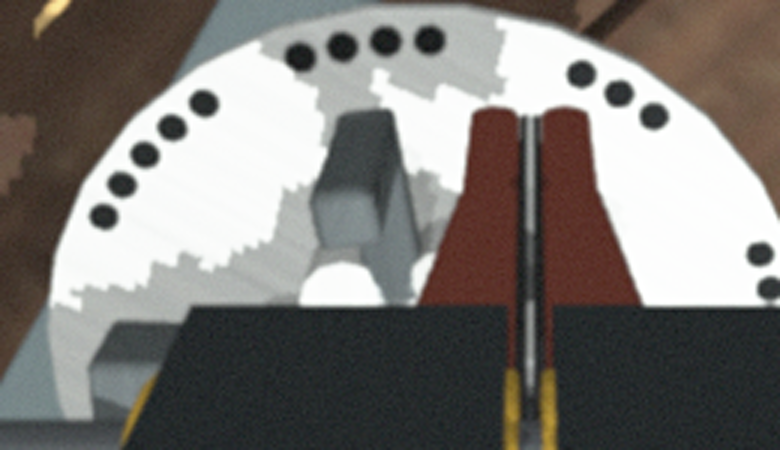

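The tab has clicked in at the four dots (crop (355,170), under the four-dot group at (365,48)), and the finger isn't touching it. I back off, lift, and go above the knob.

Emit:
servo_tool(plan=[[[1,0,0.1,0,0,0,0],[1,-0.05,0.05,0.6,0,0,0],[1,0,0,0.8,0,0,0],[1,0,0,0.8,0,0,0],[1,0,0,0,0,0,0]]])

```text
t: 7.45
ee_pos: [480.8, -60.8, 282.3]
orientation: [-0.408, 3.106, -0.004]
ft_force: [1.3, 0.4, 0.9]
width: 0.6
grasp_force: 0.0
```

Emit:
servo_tool(plan=[[[1,0.7,-0.2,0,0,0,0],[1,0.8,-0.2,0,0,0,0],[1,0.8,-0.2,0,0,0,0],[1,0.5,-0.1,0,0,0,0],[1,0,0,0,0,0,0]]])

```text
t: 7.87
ee_pos: [593.6, -89.3, 276.7]
orientation: [-0.409, 3.112, -0.001]
ft_force: [-0.0, -0.7, 0.1]
width: 0.5
grasp_force: 0.0
```

```bash
python3 - <<'E'
from h import *
o=readout.get_obs();print(o['ee_pos'],o['ft_force'],o['qpos'])
a=vision.get_image('wrist')[:,:,::-1]
b=vision.get_image('scene')[:,:,::-1][170:330,240:454]
cv2.imwrite('pics/w7.png',np.hstack([cv2.resize(a,(400,300)),cv2.resize(b,(400,300),interpolation=cv2.INTER_CUBIC)]))
E
```

```text
[593.61430345 -89.29051446 276.66304152] [-0.04735891 -0.69019619  0.06669304] [-1.69130287e-01  4.16730951e-01  1.70804233e+00  1.90640297e-05
  1.01403641e+00 -2.00097580e+00]
```

View pics/w7.png

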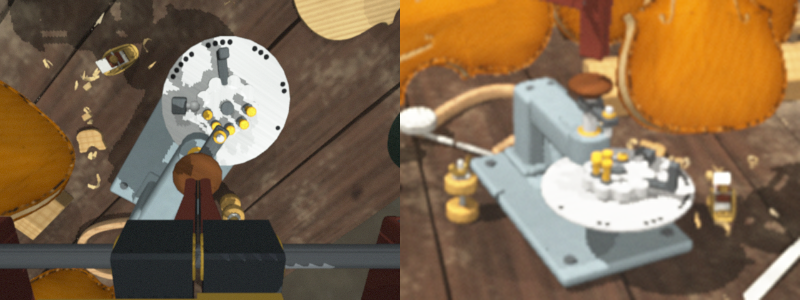

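The view shows the fingertips over the knob (knob at (197,168)) and the tab still at the four dots (222,60). The stand is unmoved. I press down slowly.

Emit:
servo_tool(plan=[[[1,0,0,-0.3,0,0,0],[1,0,0,-0.2,0,0,0],[1,0,0,-0.1,0,0,0],[1,0,0,-0.1,0,0,0],[1,0,0,0,0,0,0]]])

```text
t: 8.38
ee_pos: [589.0, -88.6, 248.1]
orientation: [0.41, -3.112, -0.001]
ft_force: [-2.2, 1.0, 2.8]
width: 0.5
grasp_force: 1.6
```

Emit:
servo_tool(plan=[[[1,0,0,-0.08,0,0,0],[1,0,0,-0.08,0,0,0],[1,0,0,-0.08,0,0,0],[1,0,0,0,0,0,0],[1,0,0,0,0,0,0]]])

```text
t: 8.8
ee_pos: [590.1, -88.9, 239.5]
orientation: [0.41, -3.114, -0.0]
ft_force: [-3.0, 1.5, 5.2]
width: 0.5
grasp_force: 2.3
```

Emit:
servo_tool(plan=[[[1,0,0,-0.06,0,0,0],[1,0,0,-0.05,0,0,0],[1,0,0,0,0,0,0],[1,0,0,0,0,0,0]]])

```text
t: 9.13
ee_pos: [590.3, -88.9, 235.2]
orientation: [-0.41, 3.114, -0.0]
ft_force: [-2.7, 1.3, 5.2]
width: 0.6
grasp_force: 2.6
```

Emit:
servo_tool(plan=[[[1,0,0,-0.04,0,0,0],[1,0,0,0,0,0,0],[1,0,0,0,0,0,0]]])

```text
t: 9.38
ee_pos: [590.4, -88.9, 234.2]
orientation: [-0.41, 3.114, -0.0]
ft_force: [-5.2, 1.9, 8.8]
width: 0.2
grasp_force: 4.2
```

Emit:
servo_tool(plan=[[[1,0,0,-0.02,0,0,0],[1,0,0,0,0,0,0],[1,0,0,0,0,0,0]]])

```text
t: 9.63
ee_pos: [590.4, -88.9, 234.0]
orientation: [-0.41, 3.114, -0.0]
ft_force: [-5.9, 1.4, 12.8]
width: 0.5
grasp_force: 6.5
```

Emit:
servo_tool(plan=[[[1,0,0,0,0,0,0],[1,0,0,0,0,0,0],[1,0,0,0,0,0,0],[1,0,0,0,0,0,0],[1,0,0,0,0,0,0]]])

```text
t: 10.05
ee_pos: [590.4, -88.9, 234.0]
orientation: [-0.41, 3.114, -0.0]
ft_force: [-6.2, 1.0, 13.5]
width: 0.2
grasp_force: 6.5
```

Emit:
servo_tool(plan=[[[1,0,0,0,0,0,0],[1,0,0,0,0,0,0],[1,0,0,0,0,0,0],[1,0,0,0,0,0,0],[1,0,0,0,0,0,0]]])

```text
t: 10.47
ee_pos: [590.4, -88.9, 234.0]
orientation: [-0.41, 3.114, -0.0]
ft_force: [-6.4, -0.0, 13.6]
width: 0.6
grasp_force: 6.5
```

The hold is steady: the fingertip is at 154 mm, which is 18 mm of travel (the four-dot stop), at about 13.5 N. I hand the job in.

```bash
python3 -c "
from workcell import close_job
print(close_job())"
```

```text
the job is handed in; nothing more can be done
None
```

The turret tab was pushed round two clicks from two dots to four, confirmed in the camera view before the press, and the job was handed in with the knob held down on the four-dot stop: about 18 mm of travel at a steady 13.5 N, 10.5 s on the clock.

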